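Index the lock turntable to its next station

ROBOT

A 6-joint arm with a two-finger parallel gripper is mounted at the origin on a cart in front of the work surface, level with it; the furniture and walls round the work are solid. World frame = base frame: x ahead of the robot, y to its left, z up, the work surface at z = 0. Lengths are in m, angles in degrees, forces in N, time in s.
With the tool pointing down it reaches from about 0.3 to 0.75 m from the base axis. Payload 8.5 kg.
Tool frame: the origin (TCP) lies on the centre line of the jaws, within the pads' length; the fingertips stand env.tips_ahead ahead of it and the grasp point (between the pads) lies 8 mm behind it (env.tips_ahead is the distance from the TCP to the fingertips, in m); z points along the fingers, y is the direction in which the jaws open and shut (so a half turn about z gives the same grasp; the last joint's range is limited). The gripper opens to 85 mm and grips with 20 to 120 N. Pads are 22 mm wide; open, the fingers measure 114 mm over their backs; the gripper's body (76 mm by 85 mm) begins 54 mm behind the grasp point. The pads swing forward as they close: fully open they stand 13 mm farther back than shut.
Start: joints at [-83.898, 21.807, 74.336, -0, 83.858, -12.336], TCP at [0.174, -0.522, 0.242] pointing down, gripper open.
Joint ranges: [-178.18, 178.18], [-50.72, 133.34], [12.68, 142.11], [-81.47, 261.47], [9.98, 163.14], [-165.26, 165.26]. Speed limits (degrees/s): [136.94, 136.94, 180, 180, 180, 180].

INTERFACE

Orientations are given as a 3x3 rotation matrix whose columns are the frame's x, y, z axes.
In Python, from rig import env gives the robot as it stands.
- The arm moves only by the tool servo_tool, never from a script. Its argument "commands" is a list of rows, each an object with "linear": the shift along the tool's x, y, z in mm, a list of three; "angular": the turn, a rotation vector about the tool's x, y, z in degrees, a list of three; "gripper": the opening, from -1 (shut) to 1 (fully open). In form: [{"linear": [x, y, z], "angular": [rx, ry, rz], "gripper": gripper}, ...]. A call has 1 to 20 rows; each row is the pose to reach, as a shift and turn from the pose commanded when the call began, along the tool's axes at that moment; what a row does not reach only later rows make up. A row lasts 1/10 s, in which the tool goes at most 50 mm and 8.59 degrees, less where a joint would pass 70% of its speed; a pose out of reach is approached as far as the arm can. A call with a gripper value outside its range is refused whole. The fingers move at their own pace and stop on an object; "force" is the grip in N (left out, the last holds). Time passes only in rows, so rows that repeat a pose let the fingers close. It gives the time, the measured TCP pose, the force and the opening at its end, in the units of the state.
- env.observe(): the state, without advancing time (a new reading comes with each control period).
- env.get_image(name): name is "scene" or "top"; returns a dict with "frame" (400x640x3 uint8, blue, green, red), "fx", "fy", "cx", "cy" (pixels), "k1" (the pictures are not rectified: a ray, as slopes to the right and down, at radius r is drawn at 1 + k1 r^2 times it, then the intrinsics apply), "cam_to_world" (4x4, takes a point from camera to world coordinates). Camera axes: x right, y up, looking along -z (the intrinsics and any distortion apply to the point x, -y, -z); pixel columns grow to the right and rows downward; lengths in m; the calibration is good to about 2 mm. A picture is of the moment at which its call begins. There is no depth.
- env.close_job(): hands the job in, once; it reports no verdict.
Trained networks look in a picture, given as the dict that the camera call returned (one of the last four; its "shot" number tells which), for a name from the list of things; names that differ only in an ending like _2 or _b are one class to them, and where a whole thing is asked for, a point or a joint stands for the part that bears it (a point fixed in the world has none). Each returns a list of dicts, best first, with "confidence" (0 to 1); they miss things now and then, are a little off and sometimes report something else, mostly with a low value. They report only what shows in the picture. A call takes as long as a camera call.
- env.trace(picture, query): "pixels" (400x640 bool, what is visible of it) and "extent" ([left, top, right, bottom] in pixels, round what is visible of it).
The state is a dict: "time_s": time; "q": joint angles; "qvel": joint speeds; "joint_efforts": joint torques, N m; "position": TCP position; "tool_rot": TCP orientation; "ft_force": force on the tool from outside, world axes, zero at the start; "wrist_torque": the same for the moment, N m; "grip_width": finger opening in m.
Only numpy, scipy, OpenCV 4.12 (cv2) and the standard library are available. Lean on these libraries where they do the work, as an engineer would, in place of code of your own. Each camera call takes 0.05 s, during which the arm holds its last target.

TASK

The index table that carries the lock cylinders was left part-way between two stations. Turn it counter-clockwise (seen from above) by one of its upright steel posts until the spring catch has clicked over the next tooth, then draw it back so that the catch sits fully home in the notch and the tooth bears on it with a light pull of about 10 N, never forcing it; then let go. Go to that next station only, and leave the things lying around the table where they are.

Things in the scene. Friction and masses are not known exactly. Their poses are not given: they have to be found in the camera images.
- table_foot: Fixed grey round foot of the index table, 248 mm across; origin on the bench under the upright turning axis, z up. Its x axis points level from there to the nominal place of the spring catch at the rim. The catch's bracket (34 mm wide, 55 mm high, 142 to 172 mm from the axis) is clamped firmly up to 0.14 rad either side of that direction; its true place is not measured.
- turntable (a joint): Angle (rad) of the bare steel turntable (rim 240 mm across, top 46 mm above the bench), growing counter-clockwise from above. Six stations, 1.047 apart: 0 is nominally the last, 1.047 the next; the true ones are off by the bracket's 0 to 0.14 either way. Starts at 0.27 to 0.5. On plain rim it turns with 2 to 5 N at a post; it stays where left. Lock cylinders 24 mm high are fixed on it.
- catch (a joint): Radial travel (m) of the spring catch, a plunger with a 12 mm brass roller and red knob. 0: on plain rim; about +0.006: on top of a tooth; -0.005: fully home in a notch. Counter-clockwise it climbs a ramp (8 to 15 N at a post), clicks off the tooth into the notch and, if pushed on with 8 to 15 N, climbs out over the notch's bevelled far side (0.1 rad) onto 0.75 rad of plain rim, and stays there.
- stop_teeth: The six dark steel teeth on the turntable's rim; origin on the turning axis at bench height. Turned back clockwise from the plain rim, the table lets the catch drop into the notch and a tooth's square face then stops it dead against the catch; over 30 N between tooth and catch is forcing it. The play in a notch is about 2 mm at the rim.
- post_1 (a point): Upright steel post on the turntable, 14 mm thick, free from 53 to 102 mm above the bench. The point lies on its axis 80 mm above the bench, 100 mm from the turning axis. The nearest other thing on the table is 35 mm away from the post's side.
- post_2 (a point): Like post_1, 1.047 rad further counter-clockwise.
- post_3 (a point): Like post_2, 1.047 rad further counter-clockwise.
- post_4 (a point): Like post_3, 1.047 rad further counter-clockwise.
- post_5 (a point): Like post_4, 1.047 rad further counter-clockwise.
- post_6 (a point): Like post_5, 1.047 rad further counter-clockwise.
- marker: Bystander: felt marker, 135 mm long, lying; origin at the middle of its underside.
- blank_box_5: Bystander: small white carton 66x100x46 mm; origin at the centre of its underside.
- key_tag_1: Bystander: red plastic key tag 44x24x9 mm; origin at the centre of its underside.
- padlock: Bystander: brass padlock 71x46x20 mm, lying; origin at the centre of its underside.

How it is judged:
By the outcome, as a careful person would: the job done as asked, in the order asked, and still so for the second after the job is handed in, with the robot touching nothing.
It also fails if it takes over 61 s, if anything falls off the work surface, if the arm or the gripper's body presses on something with over 40 N, if the wrist force passes 120 N, or if a joint passes its speed limit or range.

## Working session

There is one attempt and no reset: what is moved stays moved. The work goes in short steps, Python scripts to look and compute and a tool call to move; the robot and the scene stay as the last step left them, time stands still between calls to the robot, and variables do not carry over. Pictures are saved under pics/ and viewed, and the job is handed in when it is done.

Besides the shell and the picture viewer there is one more tool, called after "Emit:" as a command line: name --argument value ..., lists and objects as JSON in quotes. servo_tool: Moves the arm, as the interface text tells. Its arguments: {"type":"object","properties":{"commands":{"type":"array","items":{"type":"object","properties":{"linear":{"type":"array","items":{"type":"number"}},"angular":{"type":"array","items":{"type":"number"}},"gripper":{"type":"number"}}}},"force":{"type":"number"}},"required":["commands"]}

```bash
ls; mkdir -p pics; python3 - <<'E'
from rig import env
import cv2
print(env.observe(), env.tips_ahead)
for n in ("scene","top"):
    p=env.get_image(n); cv2.imwrite(f"pics/{n}0.png",p["frame"]); print({k:v for k,v in p.items() if k!="frame"})
E
```

```text
pics
{'time_s': 0.0, 'q': array([-8.38975633e+01,  2.18401509e+01,  7.43862729e+01,  1.16341569e-03,
        8.38578208e+01, -1.23345256e+01]), 'qvel': array([-0.11767988,  0.03120544,  0.05233637, -0.03845404, -0.07677447,
       -0.01901219]), 'joint_efforts': array([ 2.77040181e-04, -4.48463774e+01, -2.31273347e+01, -2.62566582e-04,
        4.76462650e-03,  2.35990598e-05]), 'position': array([ 0.17392651, -0.52147361,  0.24171069]), 'tool_rot': array([[ 9.48672899e-01,  3.16258932e-01, -1.36232537e-04],
       [ 3.16258785e-01, -9.48671828e-01,  1.46415921e-03],
       [ 3.33813457e-04, -1.43209290e-03, -9.99998919e-01]]), 'ft_force': array([-0.47794928,  0.18360809,  0.42583381]), 'wrist_torque': array([ 0.02185761,  0.0170301 , -0.00225428]), 'grip_width': 0.08516046813140361} 0.011
{'fx': 369.7757113281512, 'fy': 369.7757113281512, 'cx': 319.1840783449558, 'cy': 197.16011564545033, 'k1': -0.04581629715456671, 'cam_to_world': array([[-0.85666602,  0.24558001, -0.45366704,  0.12514349],
       [-0.51538359, -0.44566517,  0.73195786,  0.60748851],
       [-0.02242938,  0.86085598,  0.50835412,  0.52815026],
       [ 0.        ,  0.        ,  0.        ,  1.        ]]), 'shot': 1}
{'fx': 497.6387039805582, 'fy': 497.6387039805582, 'cx': 313.2182089733682, 'cy': 199.91373920626873, 'k1': -0.10883403037539746, 'cam_to_world': array([[ 0.01020867,  0.98624242, -0.16498992,  0.32916293],
       [-0.99970722,  0.01368621,  0.01995421, -0.03760148],
       [ 0.02193777,  0.1647379 ,  0.98609338,  1.21361027],
       [ 0.        ,  0.        ,  0.        ,  1.        ]]), 'shot': 2}
```

View pics/scene0.png

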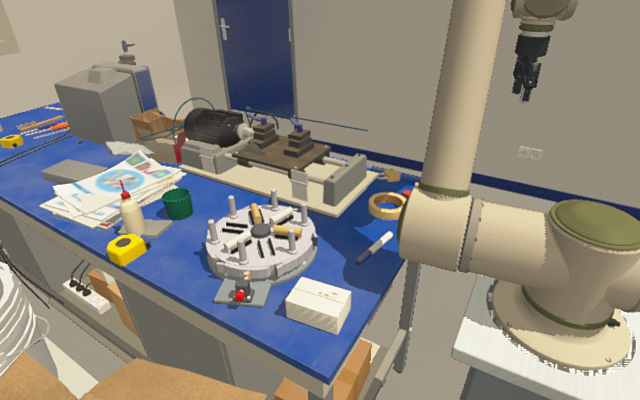

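View pics/top0.png

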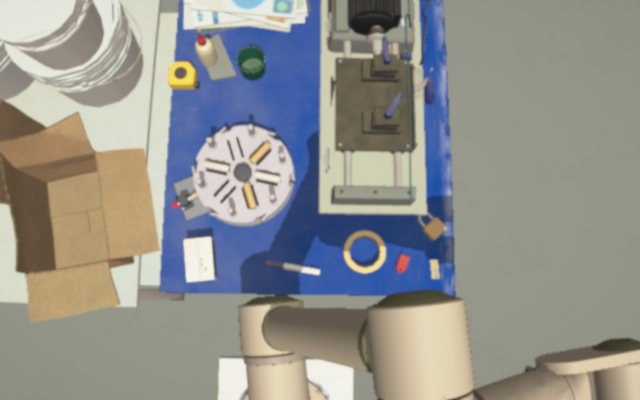

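The scene view shows the table at about (262,240) with the catch and its red knob at (240,293). The top view has the table at (243,172), the catch at (185,200), the carton at (199,259) and the marker at (293,268).

```bash
cat > h.py <<'E'
import numpy as np, cv2
from rig import env
def K(p): return np.array([[p["fx"],0,p["cx"]],[0,p["fy"],p["cy"]],[0,0,1.]])
def D(p): return np.array([p["k1"],0,0,0.])
def onplane(p,px,z):
    n=cv2.undistortPoints(np.array(px,float).reshape(-1,1,2),K(p),D(p)).reshape(-1,2)
    T=p["cam_to_world"]; d=np.c_[n[:,0],-n[:,1],-np.ones(len(n))]@T[:3,:3].T; o=T[:3,3]
    return o+d*((z-o[2])/d[:,2])[:,None]
def proj(p,X):
    T=p["cam_to_world"]; c=(np.array(X,float).reshape(-1,3)-T[:3,3])@T[:3,:3]
    c=c*[1,-1,-1]
    return cv2.projectPoints(c,np.zeros(3),np.zeros(3),K(p),D(p))[0].reshape(-1,2)
E
python3 - <<'E'
from h import *
for n in ("top","scene"):
    p=env.get_image(n); f=p["frame"]
    cv2.imwrite(f"pics/{n}_z.png", cv2.resize(f[110:300,150:340] if n=="top" else f[180:335,195:355],None,fx=3.0 if n=="top" else 3.8,fy=3.0 if n=="top" else 3.8,interpolation=cv2.INTER_CUBIC))
    for q in ["table_foot","turntable","catch","stop_teeth","post_1","marker","blank_box_5"]:
        for r in env.trace(p,q):
            if r["confidence"]<.3: continue
            m=r["pixels"]; ys,xs=np.nonzero(m); print(n,q,round(r["confidence"],2),np.round(r["extent"],1),"c",xs.mean().round(1),ys.mean().round(1),len(xs))
            if n=="top" and q in("turntable","table_foot"):
                c,_=cv2.findContours(m.astype(np.uint8),0,1); e=cv2.fitEllipse(cv2.convexHull(max(c,key=len))); print(e, onplane(p,e[0],.046),onplane(p,e[0],.0))
E
```

```text
top table_foot 0.67 [174.4 128.  294.7 229.9] c 238.7 177.5 8861
((234.21188354492188, 179.01409912109375), (101.13512420654297, 127.83358001708984), 67.04386138916016) [[0.5726392  0.12852271 0.046     ]] [[0.58223136 0.13506746 0.        ]]
top turntable 0.88 [191.4 124.3 295.9 225.1] c 243.0 174.1 7761
((242.6985626220703, 173.76858520507812), (99.9232177734375, 102.18365478515625), 67.53721618652344) [[0.58576061 0.10861399 0.046     ]] [[0.59586972 0.1143744  0.        ]]
top catch 0.4 [262.8 260.2 316.7 273.6] c 291.1 266.5 379
top stop_teeth 0.37 [212.9 136.  294.9 211.1] c 277.5 154.7 21
top post_1 0.98 [188.7 128.5 293.8 221.6] c 243.0 174.1 7785
top marker 0.71 [262.1 257.9 319.7 273.2] c 289.9 266.4 390
top blank_box_5 0.74 [186.3 239.1 217.6 282.2] c 199.7 259.4 1355
scene table_foot 0.91 [204.6 191.1 318.6 308.8] c 258.8 250.4 8718
scene table_foot 0.66 [402.4 188.2 408.7 197.5] c 405.3 193.5 50
scene turntable 0.95 [206.3 189.4 318.2 280.6] c 260.9 239.4 6715
scene catch 0.54 [234.4 271.6 250.  299. ] c 241.9 288.7 92
scene stop_teeth 0.64 [217.7 211.5 319.6 268.7] c 294.5 242.2 78
scene post_1 0.6 [376.8 167.6 399.1 180.6] c 390.2 175.0 208
scene post_1 0.59 [208.9 190.7 319.8 278.8] c 260.9 239.0 6901
scene marker 0.76 [353.9 233.4 395.7 266.5] c 374.2 248.2 318
scene marker 0.36 [206.4 189.4 321.1 279. ] c 260.7 239.3 6662
scene blank_box_5 0.61 [284.6 276.5 350.8 336.9] c 318.6 304.8 2666
```

View pics/top_z.png

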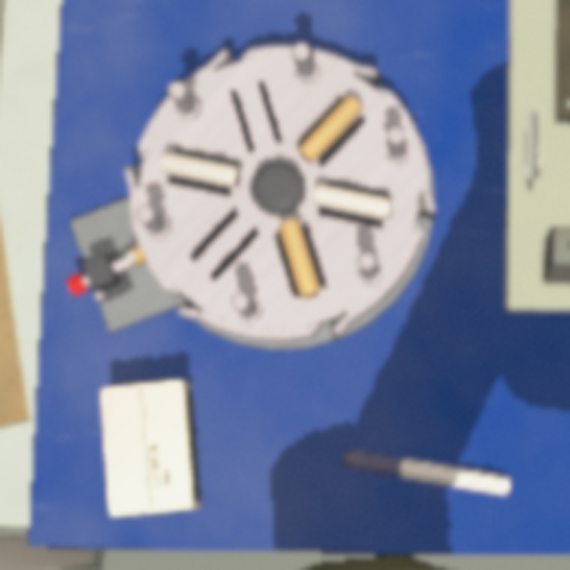

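View pics/scene_z.png

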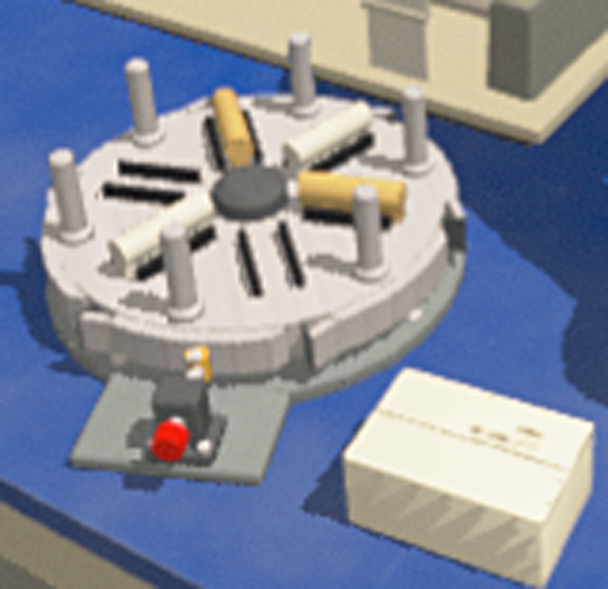

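The top crop puts the catch at left, near (110,265). The scene crop shows six post tops at about (62,156), (136,64), (298,40), (413,92), (368,192) and (174,230). I'll fit the table model to those.

```bash
cat >> h.py <<'E'
def posts(c,th,z,r=.1): 
    a=th+np.arange(6)*np.pi/3
    return np.c_[c[0]+r*np.cos(a),c[1]+r*np.sin(a),np.full(6,z)]
E
python3 - <<'E'
from h import *
from scipy.optimize import least_squares, linear_sum_assignment
p=env.get_image("scene"); t=env.get_image("top")
s=np.array([(136,66),(298,42),(413,94),(368,194),(174,232),(62,158)])/3.8+[195,180]-.4
def res(v,full=False):
    q=proj(p,posts(v[:2],v[2],.102))
    d=np.linalg.norm(q[:,None]-s[None],axis=2); i,j=linear_sum_assignment(d)
    return (q[i]-s[j]).ravel()
best=min((least_squares(res,[.585,.11,a]) for a in np.arange(0,1.05,.15)),key=lambda r:r.cost)
v=best.x; print(v,best.cost,np.round(best.fun.reshape(-1,2),1))
print(np.round(posts(v[:2],v[2],.08),4))
for n,P in(("scene",p),("top",t)):
    f=P["frame"]; sc=3; o=(150,110) if n=="top" else (195,180)
    w=cv2.resize(f[o[1]:o[1]+190,o[0]:o[0]+190],None,fx=4,fy=4,interpolation=cv2.INTER_CUBIC)
    w=w[:600]
    def dr(X,c):
        for a in proj(P,X): cv2.circle(w,tuple(int(round(x)) for x in (a+.5-o)*4),2,c,-1)
    for z,c in((.102,(0,0,255)),(.053,(0,255,0))): dr(posts(v[:2],v[2],z),c)
    a=np.linspace(0,6.28,90); 
    dr(np.c_[v[0]+.12*np.cos(a),v[1]+.12*np.sin(a),0*a+.046],(255,0,255))
    for i,x in enumerate(proj(P,posts(v[:2],v[2],.11))): cv2.putText(w,str(i+1),tuple(int(q) for q in (x-o)*4),0,.5,(0,255,255))
    cv2.imwrite(f"pics/{n}_fit.png",w)
E
```

```text
[ 0.58544021  0.11217628 -0.19335321] 0.54095347819926 [[ 0.1  0.4]
 [-0.2  0.4]
 [-0.   0.1]
 [-0.3 -0.2]
 [ 0.3 -0.1]
 [ 0.2 -0.7]]
[[0.6836 0.093  0.08  ]
 [0.6511 0.1876 0.08  ]
 [0.553  0.2068 0.08  ]
 [0.4873 0.1314 0.08  ]
 [0.5197 0.0368 0.08  ]
 [0.6179 0.0176 0.08  ]]
```

View pics/scene_fit.png

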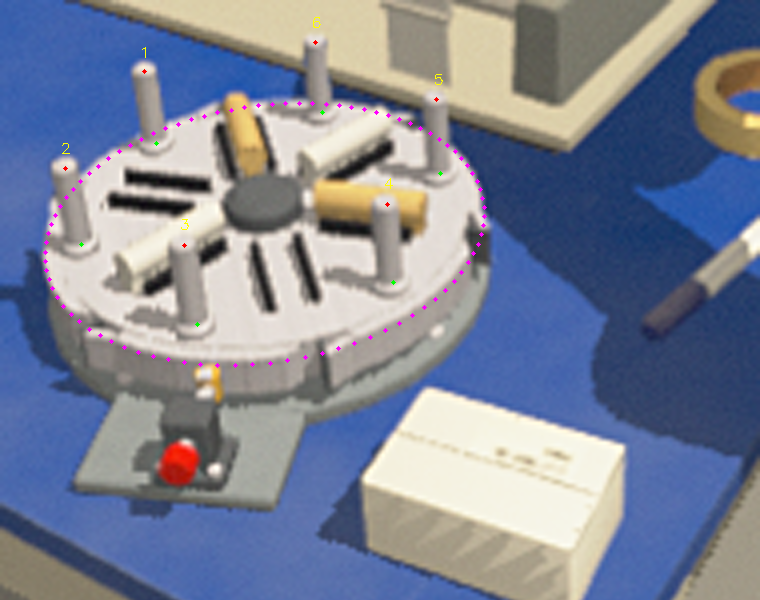

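View pics/top_fit.png

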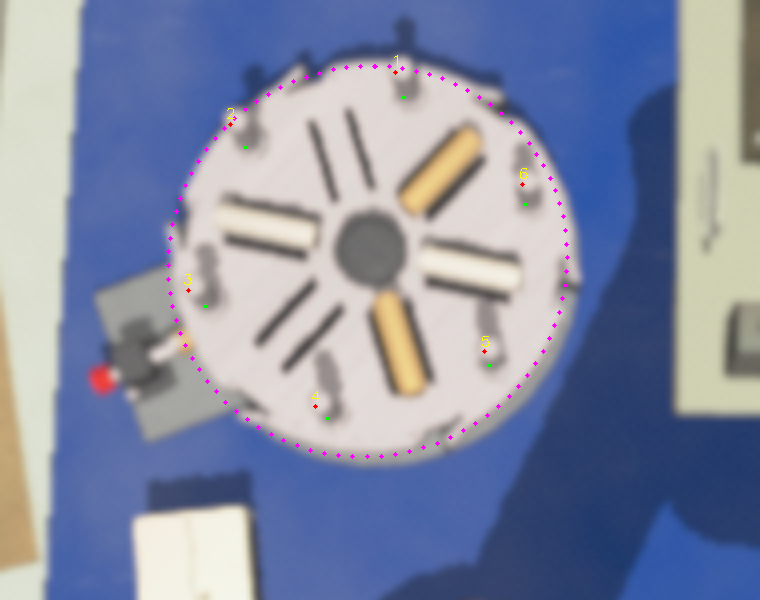

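The scene fit agrees to within 0.7 px. In the top view it sits about 1 px too far left, so I'll take the centre as roughly (0.5855, 0.1105). I plan to cage post "5" of my numbering at (0.520, 0.035), with the jaws along the tangent. It swings along the side nearest the robot.

```bash
cat >> h.py <<'E'
C=np.array([.5855,.1105])
from scipy.spatial.transform import Rotation as Ro
def row(pos,yaw_y):
    """world TCP pos, heading of tool y (deg) -> linear mm, angular deg in current tool frame (from measured)"""
    s=env.observe(); R=s["tool_rot"]; a=np.radians(yaw_y)
    y=np.array([np.cos(a),np.sin(a),0]); z=np.array([0,0,-1.]); x=np.cross(y,z)
    Rt=np.c_[x,y,z]
    return np.round(R.T@(np.array(pos)-s["position"])*1e3,1), np.round(Ro.from_matrix(R.T@Rt).as_rotvec(degrees=True),2)
E
python3 - <<'E'
from h import *
from rig import env
print(row([.5198,.0352,.24],-41.0))
t=env.get_image("top")
# roller/catch directions
for px in [(181,340),(185,338),(160,352),(102,380)]:
    q=np.array(px)/4+[150,110]-.4
    w=onplane(t,q,.04)[0]; d=w[:2]-C; print(px,w.round(4),np.linalg.norm(d).round(4),np.arctan2(d[1],d[0]).round(3))
for px in [(175,222),(248,400),(445,435),(572,287),(490,95),(300,72)]:
    q=np.array(px)/4+[150,110]-.4
    w=onplane(t,q,.046)[0]; d=w[:2]-C; print(px,w.round(4),np.linalg.norm(d).round(4),np.arctan2(d[1],d[0]).round(3))
E
```

```text
(array([ 504.2, -419. ,    2.3]), array([ -0.  ,  -0.  , -30.56]))
(181, 340) [0.5345 0.2227 0.04  ] 0.1232 1.997
(185, 338) [0.5358 0.2203 0.04  ] 0.1206 1.996
(160, 352) [0.527 0.235 0.04 ] 0.1376 2.01
(102, 380) [0.5096 0.2692 0.04  ] 0.1759 2.017
(175, 222) [0.6056 0.2287 0.046 ] 0.1199 1.402
(248, 400) [0.4979 0.1796 0.046 ] 0.1116 2.474
(445, 435) [0.4787 0.0621 0.046 ] 0.1173 -2.716
(572, 287) [ 0.5689 -0.0114  0.046 ] 0.1231 -1.706
(490, 95) [0.6875 0.0406 0.046 ] 0.1237 -0.601
(300, 72) [0.7006 0.1571 0.046 ] 0.1242 0.385
```

Emit:
servo_tool --commands '[{"linear": [504.2, -419, 2.3], "angular": [0, 0, -30.56], "gripper": -0.06}, {"linear": [504.2, -419, 2.3], "angular": [0, 0, -30.56], "gripper": -0.06}, {"linear": [504.2, -419, 2.3], "angular": [0, 0, -30.56], "gripper": -0.06}, {"linear": [504.2, -419, 2.3], "angular": [0, 0, -30.56], "gripper": -0.06}, {"linear": [504.2, -419, 2.3], "angular": [0, 0, -30.56], "gripper": -0.06}, {"linear": [504.2, -419, 2.3], "angular": [0, 0, -30.56], "gripper": -0.06}, {"linear": [504.2, -419, 2.3], "angular": [0, 0, -30.56], "gripper": -0.06}, {"linear": [504.2, -419, 2.3], "angular": [0, 0, -30.56], "gripper": -0.06}, {"linear": [504.2, -419, 2.3], "angular": [0, 0, -30.56], "gripper": -0.06}, {"linear": [504.2, -419, 2.3], "angular": [0, 0, -30.56], "gripper": -0.06}, {"linear": [504.2, -419, 2.3], "angular": [0, 0, -30.56], "gripper": -0.06}, {"linear": [504.2, -419, 2.3], "angular": [0, 0, -30.56], "gripper": -0.06}, {"linear": [504.2, -419, 2.3], "angular": [0, 0, -30.56], "gripper": -0.06}, {"linear": [504.2, -419, 2.3], "angular": [0, 0, -30.56], "gripper": -0.06}, {"linear": [504.2, -419, 2.3], "angular": [0, 0, -30.56], "gripper": -0.06}, {"linear": [504.2, -419, 2.3], "angular": [0, 0, -30.56], "gripper": -0.06}, {"linear": [504.2, -419, 2.3], "angular": [0, 0, -30.56], "gripper": -0.06}, {"linear": [504.2, -419, 2.3], "angular": [0, 0, -30.56], "gripper": -0.06}]' --force 40

```text
time_s: 2.85
position: [0.5194, 0.0341, 0.2403]
tool_rot: [[0.657, 0.753, 0.0], [0.753, -0.657, -0.0], [0.0, 0.0, -1.0]]
ft_force: [-0.2, -0.3, 0.0]
grip_width: 0.0403
```

Emit:
servo_tool --commands '[{"linear": [0, 0, 50], "gripper": -0.06}, {"linear": [0, 0, 100], "gripper": -0.06}, {"linear": [0, 0, 115], "gripper": -0.06}, {"linear": [0, 0, 115], "gripper": -0.06}]'

```text
validation failed for argument at $.co...
```

```bash
cat > snap.py <<'E'
import sys
from h import *
k=sys.argv[1]
ims=[]
for n,o in(("scene",(190,150)),("top",(150,105))):
    f=env.get_image(n)["frame"][o[1]:o[1]+150,o[0]:o[0]+150]
    ims.append(cv2.resize(f,(400,400),interpolation=cv2.INTER_CUBIC))
cv2.imwrite(f"pics/{k}.png",np.hstack(ims))
s=env.observe(); print(s["position"],s["ft_force"],s["grip_width"])
E
python3 snap.py a1
```

```text
[0.51956322 0.03442228 0.240215  ] [-1.36797332  0.8874821   0.40628318] 0.040076183375890834
```

View pics/a1.png

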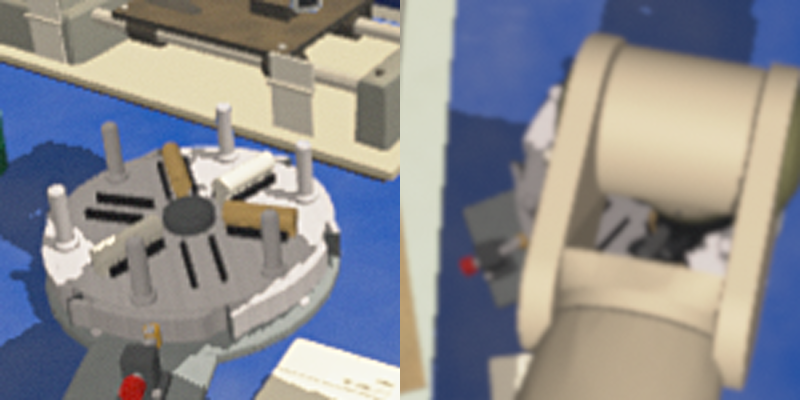

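The top view is now mostly blocked by the arm. The scene view still shows the table and catch clearly, with the roller at (153,335) in the crop. The move was refused because it had no "angular" field, so I'll send it again.

Emit:
servo_tool --commands '[{"linear": [0, 0, 50], "angular": [0, 0, 0], "gripper": -0.06}, {"linear": [0, 0, 100], "angular": [0, 0, 0], "gripper": -0.06}, {"linear": [0, 0, 115], "angular": [0, 0, 0], "gripper": -0.06}, {"linear": [0, 0, 115], "angular": [0, 0, 0], "gripper": -0.06}]'

```text
time_s: 3.35
position: [0.5186, 0.035, 0.123]
tool_rot: [[0.657, 0.754, -0.005], [0.754, -0.657, 0.001], [-0.003, -0.004, -1.0]]
ft_force: [0.2, 0.5, 0.2]
grip_width: 0.0402
```

```bash
python3 snap.py a2
```

```text
[0.52030826 0.03486283 0.12594973] [-0.35865777 -0.81969667  0.60516391] 0.0404804557885625
```

View pics/a2.png

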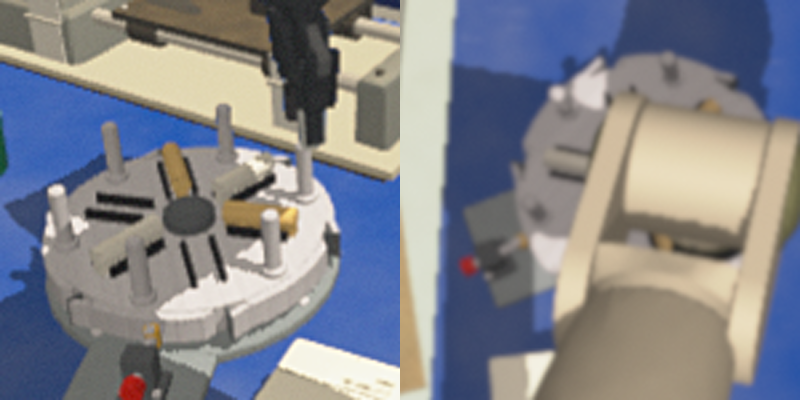

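```bash
python3 - <<'E'
from h import *
p=env.get_image("scene"); P=env.observe()["position"]; y=np.array([.754,-.657,0])
X=[P-[0,0,.011]+s*y*.024 for s in(-1,1)]+list(posts(C,-.1934,.102)[4:5])
print((proj(p,X)-[190,150])*400/150)
f=p["frame"][150:240,270:340]; cv2.imwrite("pics/a3.png",cv2.resize(f,None,fx=6.5,fy=6.5,interpolation=cv2.INTER_CUBIC))
print((proj(p,X)-[270,150])*6.5)
E
```

```text
[[310.76466135 143.89568701]
 [294.81050137 115.71132866]
 [303.90607651 143.73820668]]
[[237.48886205 350.74573709]
 [198.60059708 282.04636361]
 [220.77106148 350.36187878]]
```

View pics/a3.png

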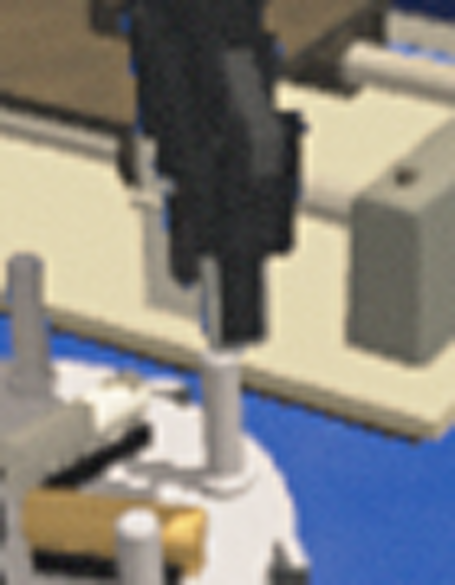

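The near fingertip shows at (240,345) and the post top at (222,352), both matching the projections. That puts the post between the fingers, so I'll lower the tool.

Emit:
servo_tool --commands '[{"linear": [0, 0, 20], "angular": [0, 0, 0], "gripper": -0.06}, {"linear": [0, 0, 42], "angular": [0, 0, 0], "gripper": -0.06}, {"linear": [0, 0, 42], "angular": [0, 0, 0], "gripper": -0.06}, {"linear": [0, 0, 42], "angular": [0, 0, 0], "gripper": -0.06}, {"linear": [0, 0, 42], "angular": [0, 0, 0], "gripper": -0.06}]'

```text
time_s: 4.0
position: [0.5206, 0.0351, 0.0846]
tool_rot: [[0.656, 0.755, 0.003], [0.755, -0.656, -0.0], [0.002, 0.002, -1.0]]
ft_force: [0.2, -0.0, 0.5]
grip_width: 0.0402
```

```bash
python3 snap.py a4; python3 -c "
from h import *
a=np.array
p=env.get_image('scene')['frame'][150:240,270:340]; cv2.imwrite('pics/a5.png',cv2.resize(p,None,fx=6.5,fy=6.5,interpolation=cv2.INTER_CUBIC))"
```

```text
[0.52028983 0.03514664 0.08423399] [0.38927847 0.42569435 0.2417279 ] 0.04004668466900799
```

View pics/a5.png

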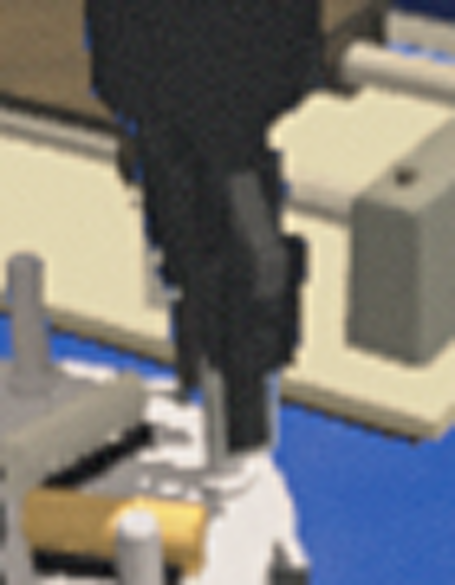

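The fingers are round the post. Next I'll close to about an 18 mm cage and start turning on the arc. In the tool frame y is the CCW tangent and x points inward.

Emit:
servo_tool --commands '[{"linear": [0, 0, 0], "angular": [0, 0, 0], "gripper": -0.58}, {"linear": [0, 0, 0], "angular": [0, 0, 0], "gripper": -0.58}, {"linear": [0, 0, 0], "angular": [0, 0, 0], "gripper": -0.58}, {"linear": [0, 0, 0], "angular": [0, 0, 0], "gripper": -0.58}, {"linear": [0, 0, 0], "angular": [0, 0, 0], "gripper": -0.58}]' --force 60

```text
time_s: 4.65
position: [0.5197, 0.0352, 0.083]
tool_rot: [[0.656, 0.755, -0.0], [0.755, -0.656, 0.0], [-0.0, -0.0, -1.0]]
ft_force: [-0.2, -0.1, 0.4]
grip_width: 0.018
```

Emit:
servo_tool --commands '[{"linear": [0, 1.74, 0], "angular": [0, 0, -1], "gripper": -0.58}, {"linear": [0.1, 3.5, 0], "angular": [0, 0, -2], "gripper": -0.58}, {"linear": [0.1, 5.2, 0], "angular": [0, 0, -3], "gripper": -0.58}, {"linear": [0.2, 7.0, 0], "angular": [0, 0, -4], "gripper": -0.58}, {"linear": [0.4, 8.7, 0], "angular": [0, 0, -5], "gripper": -0.58}, {"linear": [0.55, 10.5, 0], "angular": [0, 0, -6], "gripper": -0.58}]'

```text
time_s: 5.25
position: [0.5274, 0.0292, 0.083]
tool_rot: [[0.572, 0.82, -0.002], [0.82, -0.572, 0.001], [-0.0, -0.002, -1.0]]
ft_force: [-3.2, 3.8, 2.9]
grip_width: 0.0183
```

```bash
cat > st.py <<'E'
from h import *
# averages are not available w/o time; report tangential/radial force
s=env.observe(); R=s["tool_rot"]; P=s["position"]
d=P[:2]-C
print("t",s["time_s"],"r",np.linalg.norm(d).round(4),"phi",np.degrees(np.arctan2(d[1],d[0])).round(2)%360,"yaw-90",(np.degrees(np.arctan2(R[1,1],R[0,1]))-90)%360,"z",P[2].round(4),"F tool",(R.T@s["ft_force"]).round(1),"w",s["grip_width"].round(4))
E
python3 st.py; python3 snap.py b1
```

```text
[0.52791755 0.02871611 0.08299133] [-1.14145996  0.73408884  1.02513408] 0.018069982416369004Traceback (most recent call last):
  File "st.py", line 5, in <module>
    print("t",s["time_s"],"r",np.linalg.norm(d).round(4),"phi",np.degrees(np.arctan2(d[1],d[0])).round(2)%360,"yaw-90",(np.degrees(np.arctan2(R[1,1],R[0,1]))-90)%360,"z",P[2].round(4),"F tool",(R.T@s["ft_force"]).round(1),"w",s["grip_width"].round(4))
                                                                                                                                                                                                                                  ^^^^^^^^^^^^^^^^^^^^^
AttributeError: 'float' object has no attribute 'round'
```

View pics/b1.png

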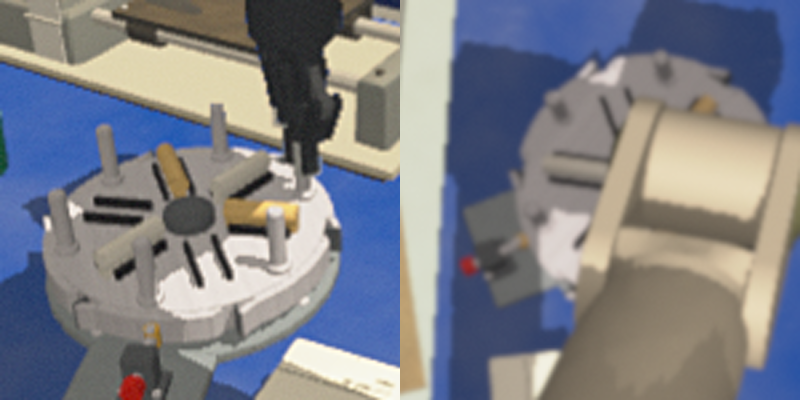

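The table is turning CCW, and the tooth at left has moved to (80,315) in the crop. The push is about 5 N. Carrying on.

Emit:
servo_tool --commands '[{"linear": [0, 1.74, 0], "angular": [0, 0, -1], "gripper": -0.58}, {"linear": [0.1, 3.5, 0], "angular": [0, 0, -2], "gripper": -0.58}, {"linear": [0.1, 5.2, 0], "angular": [0, 0, -3], "gripper": -0.58}, {"linear": [0.2, 7.0, 0], "angular": [0, 0, -4], "gripper": -0.58}, {"linear": [0.4, 8.7, 0], "angular": [0, 0, -5], "gripper": -0.58}, {"linear": [0.55, 10.5, 0], "angular": [0, 0, -6], "gripper": -0.58}, {"linear": [0.75, 12.2, 0], "angular": [0, 0, -7], "gripper": -0.58}, {"linear": [1.0, 13.9, 0], "angular": [0, 0, -8], "gripper": -0.58}, {"linear": [1.2, 15.6, 0], "angular": [0, 0, -9], "gripper": -0.58}, {"linear": [1.5, 17.4, 0], "angular": [0, 0, -10], "gripper": -0.58}, {"linear": [1.8, 19.1, 0], "angular": [0, 0, -11], "gripper": -0.58}, {"linear": [2.2, 20.8, 0], "angular": [0, 0, -12], "gripper": -0.58}]'

```text
time_s: 6.55
position: [0.5454, 0.0186, 0.0829]
tool_rot: [[0.389, 0.921, -0.003], [0.921, -0.389, 0.0], [-0.001, -0.002, -1.0]]
ft_force: [-7.1, 0.9, 3.3]
grip_width: 0.0173
```

```bash
sed -i 's/s\["grip_width"\].round(4)/round(s["grip_width"],4)/' st.py; python3 st.py; python3 snap.py b2
```

```text
t 6.55 r 0.1003 phi 246.43 yaw-90 247.08792044194217 z 0.0829 F tool [-1.9 -6.9 -3.3] w 0.0173
[0.54601963 0.01832288 0.08288156] [-4.12047972 -0.40863398  0.6407216 ] 0.017741722630402728
```

View pics/b2.png

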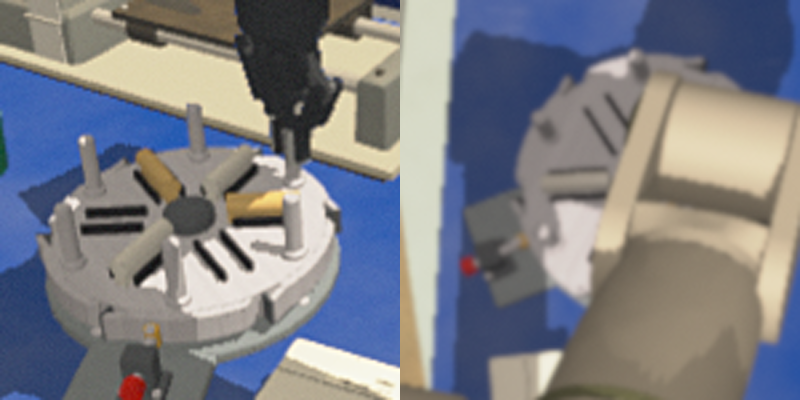

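Emit:
servo_tool --commands '[{"linear": [0, 1.74, 0], "angular": [0, 0, -1], "gripper": -0.58}, {"linear": [0.1, 3.5, 0], "angular": [0, 0, -2], "gripper": -0.58}, {"linear": [0.1, 5.2, 0], "angular": [0, 0, -3], "gripper": -0.58}, {"linear": [0.2, 7.0, 0], "angular": [0, 0, -4], "gripper": -0.58}, {"linear": [0.4, 8.7, 0], "angular": [0, 0, -5], "gripper": -0.58}, {"linear": [0.55, 10.5, 0], "angular": [0, 0, -6], "gripper": -0.58}, {"linear": [0.75, 12.2, 0], "angular": [0, 0, -7], "gripper": -0.58}, {"linear": [1.0, 13.9, 0], "angular": [0, 0, -8], "gripper": -0.58}, {"linear": [1.2, 15.6, 0], "angular": [0, 0, -9], "gripper": -0.58}, {"linear": [1.5, 17.4, 0], "angular": [0, 0, -10], "gripper": -0.58}]'

```text
time_s: 7.65
position: [0.5618, 0.0129, 0.0828]
tool_rot: [[0.224, 0.975, -0.003], [0.975, -0.224, -0.0], [-0.001, -0.003, -1.0]]
ft_force: [-9.7, -0.7, 5.4]
grip_width: 0.018
```

```bash
cat > cz.py <<'E'
import sys
from h import *
p=env.get_image('scene'); f=p['frame'][245:310,205:305]; cv2.imwrite(f'pics/{sys.argv[1]}.png',cv2.resize(f,None,fx=8,fy=8,interpolation=cv2.INTER_CUBIC))
E
python3 st.py; python3 cz.py c1
```

```text
t 7.65 r 0.1005 phi 256.34000000000003 yaw-90 257.0752966207831 z 0.0828 F tool [-2.9 -9.3 -5.3] w 0.018
```

View pics/c1.png

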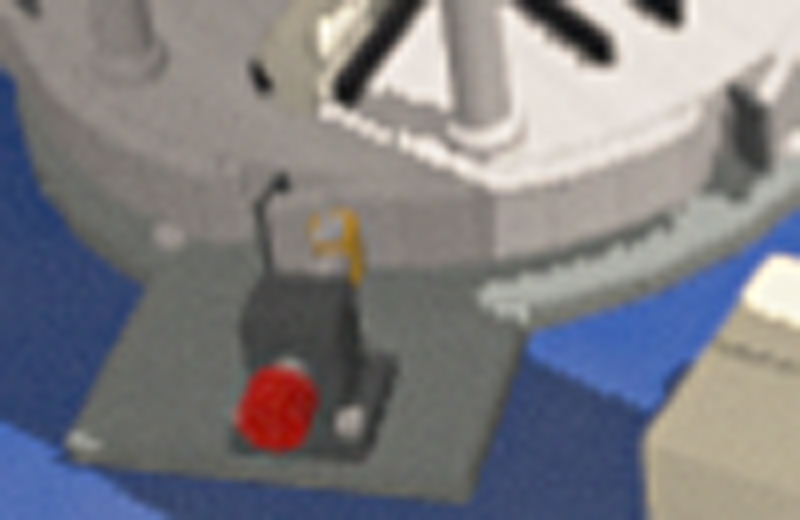

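The roller at (335,235) is climbing the tooth. The tooth's square face is at (265,230), still about 8° short. The push is 9 N.

Emit:
servo_tool --commands '[{"linear": [0, 0.9, 0], "angular": [0, 0, -0.5], "gripper": -0.58}, {"linear": [0, 1.74, 0], "angular": [0, 0, -1], "gripper": -0.58}, {"linear": [0, 2.6, 0], "angular": [0, 0, -1.5], "gripper": -0.58}, {"linear": [0.1, 3.5, 0], "angular": [0, 0, -2], "gripper": -0.58}, {"linear": [0.1, 4.4, 0], "angular": [0, 0, -2.5], "gripper": -0.58}, {"linear": [0.1, 5.2, 0], "angular": [0, 0, -3], "gripper": -0.58}, {"linear": [0.2, 6.1, 0], "angular": [0, 0, -3.5], "gripper": -0.58}, {"linear": [0.2, 7.0, 0], "angular": [0, 0, -4], "gripper": -0.58}]'

```text
time_s: 8.5
position: [0.5677, 0.0116, 0.0827]
tool_rot: [[0.155, 0.988, -0.006], [0.988, -0.155, -0.0], [-0.001, -0.006, -1.0]]
ft_force: [-11.9, -1.6, 6.8]
grip_width: 0.0178
```

```bash
python3 st.py; python3 cz.py c2
```

```text
t 8.5 r 0.1005 phi 259.77 yaw-90 261.062144398606 z 0.0827 F tool [ -3.5 -11.6  -6.7] w 0.0178
```

View pics/c2.png

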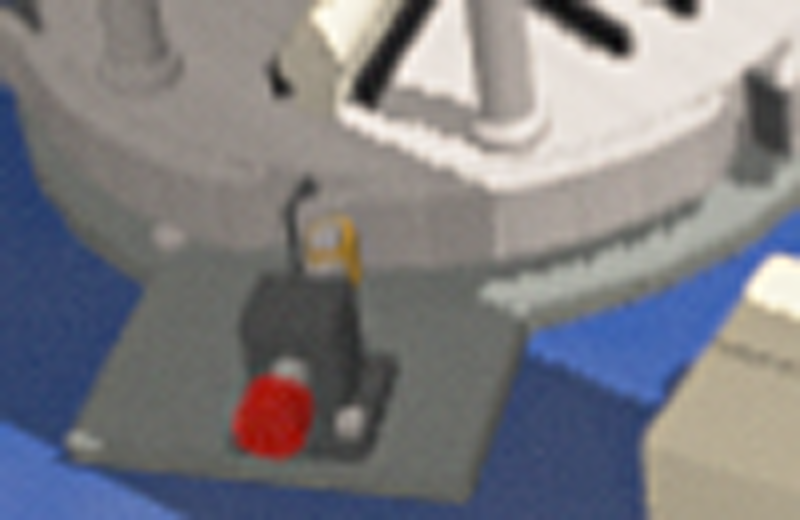

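The face is now at (295,230) against the roller at (330,245), and the knob has moved outward, so the catch is near the top of the tooth. Small steps from here.

Emit:
servo_tool --commands '[{"linear": [0, 0.5, 0], "angular": [0, 0, -0.3], "gripper": -0.58}, {"linear": [0, 1, 0], "angular": [0, 0, -0.6], "gripper": -0.58}, {"linear": [0, 1.5, 0], "angular": [0, 0, -0.9], "gripper": -0.58}, {"linear": [0, 2, 0], "angular": [0, 0, -1.2], "gripper": -0.58}]'

```text
time_s: 8.95
position: [0.5694, 0.0113, 0.0827]
tool_rot: [[0.135, 0.991, -0.006], [0.991, -0.135, -0.0], [-0.001, -0.006, -1.0]]
ft_force: [-13.1, -2.0, 6.7]
grip_width: 0.0181
```

```bash
python3 st.py
```

```text
t 8.95 r 0.1005 phi 260.81 yaw-90 262.2542026513294 z 0.0827 F tool [ -3.8 -12.8  -6.6] w 0.0181
```

Emit:
servo_tool --commands '[{"linear": [0, 0.5, 0], "angular": [0, 0, -0.3], "gripper": -0.58}, {"linear": [0, 1, 0], "angular": [0, 0, -0.6], "gripper": -0.58}]'

```text
time_s: 9.15
position: [0.5704, 0.0112, 0.0827]
tool_rot: [[0.124, 0.992, -0.006], [0.992, -0.124, -0.0], [-0.001, -0.006, -1.0]]
ft_force: [-13.6, -1.4, 6.9]
grip_width: 0.0179
```

```bash
python3 st.py; python3 cz.py c3
```

```text
t 9.15 r 0.1005 phi 261.33 yaw-90 262.85885978924506 z 0.0827 F tool [ -3.1 -13.4  -6.8] w 0.0179
```

View pics/c3.png

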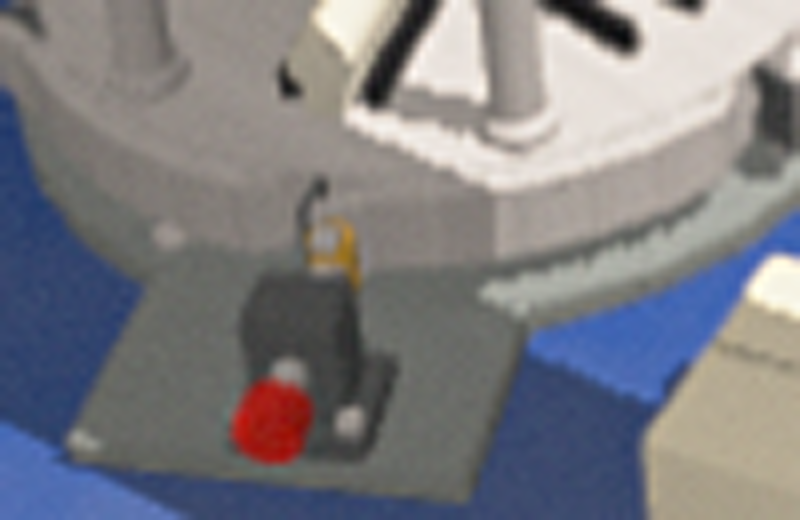

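The face is at about x=307 and the roller spans 308–355, so it has not clicked yet. More small steps.

Emit:
servo_tool --commands '[{"linear": [0, 0.5, 0], "angular": [0, 0, -0.3], "gripper": -0.58}, {"linear": [0, 1, 0], "angular": [0, 0, -0.6], "gripper": -0.58}, {"linear": [0, 1.5, 0], "angular": [0, 0, -0.9], "gripper": -0.58}]'

```text
time_s: 9.5
position: [0.5717, 0.011, 0.0827]
tool_rot: [[0.109, 0.994, -0.007], [0.994, -0.109, -0.0], [-0.001, -0.007, -1.0]]
ft_force: [-13.5, -0.9, 7.4]
grip_width: 0.0181
```

```bash
python3 st.py
```

```text
t 9.5 r 0.1005 phi 262.11 yaw-90 263.7568835781413 z 0.0827 F tool [ -2.4 -13.4  -7.3] w 0.0181
```

Emit:
servo_tool --commands '[{"linear": [0, 0.5, 0], "angular": [0, 0, -0.3], "gripper": -0.58}, {"linear": [0, 1, 0], "angular": [0, 0, -0.6], "gripper": -0.58}]'

```text
time_s: 9.7
position: [0.573, 0.0107, 0.0827]
tool_rot: [[0.098, 0.995, -0.006], [0.995, -0.098, -0.001], [-0.001, -0.006, -1.0]]
ft_force: [-11.4, -1.7, 5.7]
grip_width: 0.018
```

```bash
python3 st.py; python3 cz.py c4
```

```text
t 9.7 r 0.1006 phi 262.89 yaw-90 264.35400146792676 z 0.0827 F tool [ -2.8 -11.2  -5.7] w 0.018
```

View pics/c4.png

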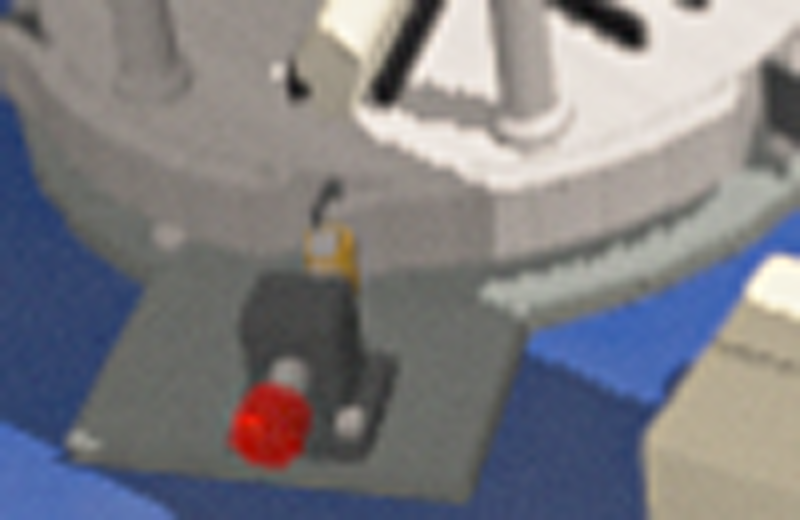

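Emit:
servo_tool --commands '[{"linear": [0, 0.5, 0], "angular": [0, 0, -0.3], "gripper": -0.58}, {"linear": [0, 1, 0], "angular": [0, 0, -0.6], "gripper": -0.58}]'

```text
time_s: 9.95
position: [0.5747, 0.0104, 0.0828]
tool_rot: [[0.088, 0.996, -0.004], [0.996, -0.088, -0.001], [-0.001, -0.004, -1.0]]
ft_force: [-7.8, -3.7, 3.8]
grip_width: 0.0178
```

```bash
python3 st.py
```

```text
t 9.95 r 0.1006 phi 263.83 yaw-90 264.9474551021573 z 0.0828 F tool [-4.4 -7.5 -3.7] w 0.0178
```

Emit:
servo_tool --commands '[{"linear": [0, 0.5, 0], "angular": [0, 0, -0.3], "gripper": -0.58}, {"linear": [0, 1, 0], "angular": [0, 0, -0.6], "gripper": -0.58}]'

```text
time_s: 10.15
position: [0.5764, 0.0102, 0.0828]
tool_rot: [[0.078, 0.997, -0.002], [0.997, -0.078, -0.001], [-0.001, -0.002, -1.0]]
ft_force: [-5.9, -2.4, 2.4]
grip_width: 0.018
```

```bash
python3 st.py; python3 cz.py c5
```

```text
t 10.15 r 0.1007 phi 264.82 yaw-90 265.5379536033424 z 0.0828 F tool [-2.8 -5.7 -2.3] w 0.018
```

View pics/c5.png

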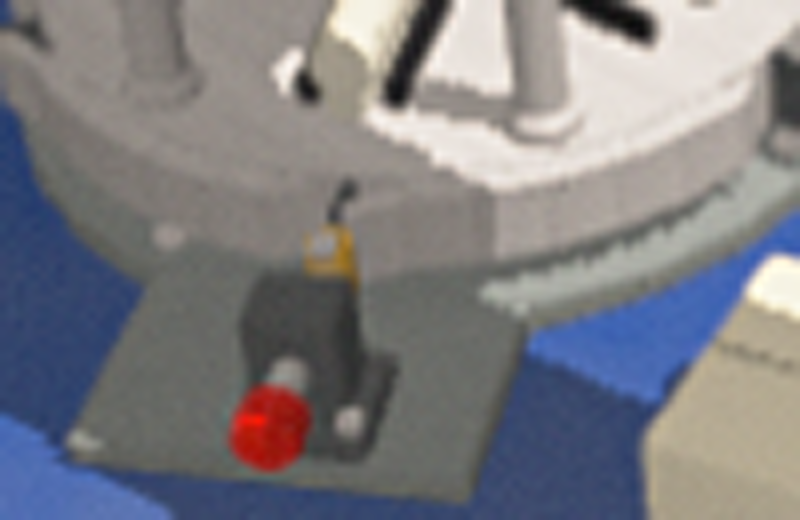

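The catch is on the flat top of the tooth: knob fully out and force down to 5.7 N. Stepping on to the click.

Emit:
servo_tool --commands '[{"linear": [0, 0.5, 0], "angular": [0, 0, -0.3], "gripper": -0.58}, {"linear": [0, 1, 0], "angular": [0, 0, -0.6], "gripper": -0.58}]'

```text
time_s: 10.4
position: [0.578, 0.0103, 0.0828]
tool_rot: [[0.068, 0.998, -0.001], [0.998, -0.068, -0.001], [-0.001, -0.001, -1.0]]
ft_force: [-3.4, -1.3, 0.3]
grip_width: 0.0178
```

```bash
python3 st.py
```

```text
t 10.4 r 0.1005 phi 265.74 yaw-90 266.1255347575796 z 0.0828 F tool [-1.5 -3.3 -0.3] w 0.0178
```

Emit:
servo_tool --commands '[{"linear": [0, 0.5, 0], "angular": [0, 0, -0.3], "gripper": -0.58}, {"linear": [0, 1, 0], "angular": [0, 0, -0.6], "gripper": -0.58}]'

```text
time_s: 10.6
position: [0.5799, 0.0107, 0.0832]
tool_rot: [[0.057, 0.998, 0.002], [0.998, -0.057, 0.0], [0.0, 0.002, -1.0]]
ft_force: [-0.3, -0.2, 0.3]
grip_width: 0.0179
```

```bash
python3 st.py; python3 cz.py c6
```

```text
t 10.6 r 0.1 phi 266.79 yaw-90 266.7194556000008 z 0.0832 F tool [-0.3 -0.3 -0.3] w 0.0179
```

View pics/c6.png

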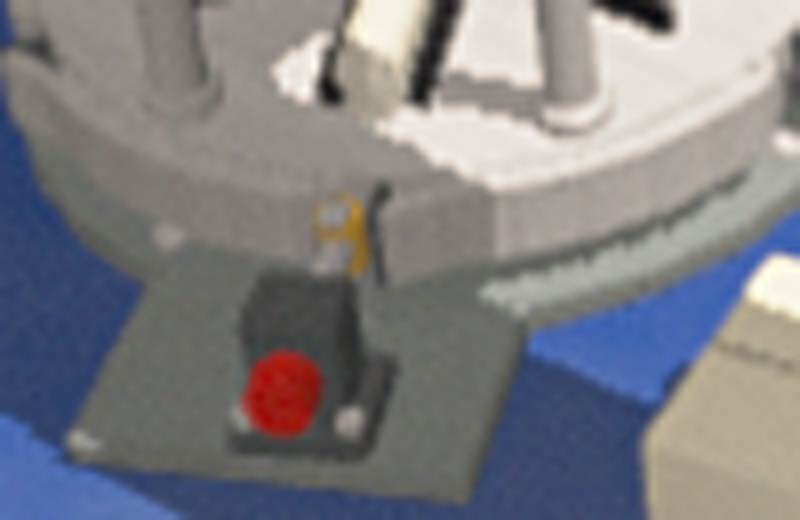

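It has clicked: the knob jumped inward to (284,393), the roller sits left of the tooth face at (378,235), and the force has dropped to zero. Now I'll draw back clockwise, gently.

Emit:
servo_tool --commands '[{"linear": [0, -0.5, 0], "angular": [0, 0, 0.3], "gripper": -0.58}, {"linear": [0, -1, 0], "angular": [0, 0, 0.6], "gripper": -0.58}, {"linear": [0, -1.5, 0], "angular": [0, 0, 0.9], "gripper": -0.58}, {"linear": [0, -2, 0], "angular": [0, 0, 1.2], "gripper": -0.58}, {"linear": [0, -2.5, 0], "angular": [0, 0, 1.5], "gripper": -0.58}, {"linear": [0, -3, 0], "angular": [0, 0, 1.8], "gripper": -0.58}]'

```text
time_s: 11.25
position: [0.5771, 0.011, 0.0832]
tool_rot: [[0.089, 0.996, 0.003], [0.996, -0.089, 0.0], [0.0, 0.003, -1.0]]
ft_force: [6.7, 2.9, -2.2]
grip_width: 0.0176
```

```bash
python3 st.py
```

```text
t 11.25 r 0.0999 phi 265.2 yaw-90 264.866679219511 z 0.0832 F tool [3.4 6.4 2.3] w 0.0176
```

Emit:
servo_tool --commands '[{"linear": [0, -0.5, 0], "angular": [0, 0, 0.3], "gripper": -0.58}, {"linear": [0, -1, 0], "angular": [0, 0, 0.6], "gripper": -0.58}]'

```text
time_s: 11.45
position: [0.5769, 0.0111, 0.0832]
tool_rot: [[0.1, 0.995, 0.005], [0.995, -0.1, 0.0], [0.001, 0.005, -1.0]]
ft_force: [11.2, 1.6, -5.1]
grip_width: 0.0181
```

```bash
python3 st.py; python3 cz.py d1
```

```text
t 11.45 r 0.0998 phi 265.08 yaw-90 264.26345115025606 z 0.0832 F tool [ 2.7 11.   5.2] w 0.0181
```

View pics/d1.png

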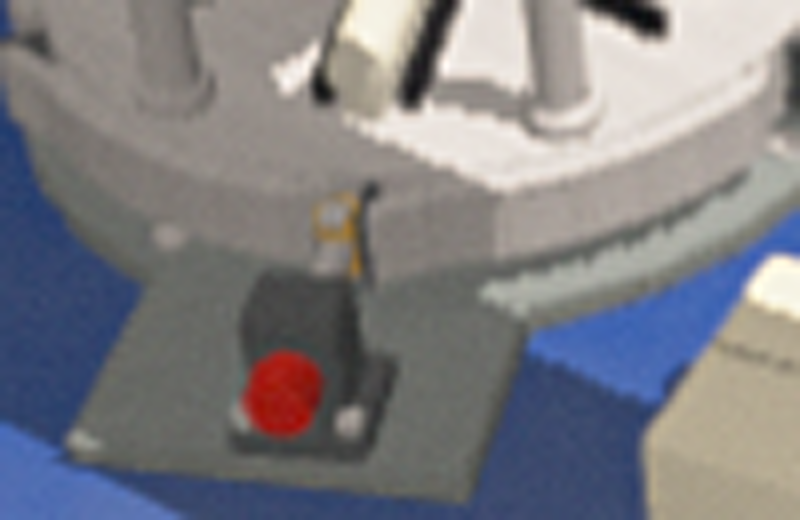

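The table has stopped against the tooth at 11 N: a 1 mm command moved it only about 0.2 mm. Some of that pull goes into table friction, so I'll add 0.3 mm and hold.

Emit:
servo_tool --commands '[{"linear": [0, -0.3, 0], "angular": [0, 0, 0], "gripper": -0.58}, {"linear": [0, -0.3, 0], "angular": [0, 0, 0], "gripper": -0.58}, {"linear": [0, -0.3, 0], "angular": [0, 0, 0], "gripper": -0.58}]'

```text
time_s: 11.8
position: [0.5769, 0.0111, 0.0832]
tool_rot: [[0.1, 0.995, 0.005], [0.995, -0.1, 0.0], [0.001, 0.005, -1.0]]
ft_force: [11.1, 2.7, -4.8]
grip_width: 0.0179
```

```bash
python3 st.py
```

```text
t 11.8 r 0.0998 phi 265.07 yaw-90 264.27558495692324 z 0.0832 F tool [ 3.8 10.7  4.9] w 0.0179
```

Emit:
servo_tool --commands '[{"linear": [0, -0.3, 0], "angular": [0, 0, 0], "gripper": -0.58}, {"linear": [0, -0.3, 0], "angular": [0, 0, 0], "gripper": -0.58}, {"linear": [0, -0.3, 0], "angular": [0, 0, 0], "gripper": -0.58}]'

```text
time_s: 12.1
position: [0.5769, 0.0111, 0.0832]
tool_rot: [[0.1, 0.995, 0.006], [0.995, -0.1, 0.0], [0.001, 0.006, -1.0]]
ft_force: [13.2, 1.8, -5.3]
grip_width: 0.018
```

```bash
python3 st.py
```

```text
t 12.1 r 0.0998 phi 265.03 yaw-90 264.2720724290656 z 0.0832 F tool [ 3.1 12.9  5.4] w 0.018
```

The pull is now 12.9 N at the post, about 8 N at the tooth after friction and leverage. Letting go: open, centre, then lift.

Emit:
servo_tool --commands '[{"linear": [0, 0, 0], "angular": [0, 0, 0], "gripper": -0.06}, {"linear": [0, 1, 0], "angular": [0, 0, 0], "gripper": -0.06}, {"linear": [0, 2, 0], "angular": [0, 0, 0], "gripper": -0.06}, {"linear": [0, 3, 0], "angular": [0, 0, 0], "gripper": -0.06}, {"linear": [0, 3.5, 0], "angular": [0, 0, 0], "gripper": -0.06}, {"linear": [0, 3.5, 0], "angular": [0, 0, 0], "gripper": -0.06}]'

```text
time_s: 12.7
position: [0.5781, 0.0107, 0.083]
tool_rot: [[0.099, 0.995, -0.0], [0.995, -0.099, 0.0], [-0.0, -0.0, -1.0]]
ft_force: [-0.5, 0.2, 0.1]
grip_width: 0.0402
```

```bash
python3 st.py
```

```text
t 12.7 r 0.1001 phi 265.77 yaw-90 264.2970644051595 z 0.083 F tool [ 0.1 -0.5 -0.1] w 0.0402
```

Emit:
servo_tool --commands '[{"linear": [0, 0, -15], "angular": [0, 0, 0], "gripper": -0.06}, {"linear": [0, 0, -40], "angular": [0, 0, 0], "gripper": -0.06}, {"linear": [0, 0, -80], "angular": [0, 0, 0], "gripper": -0.06}, {"linear": [0, 0, -120], "angular": [0, 0, 0], "gripper": -0.06}, {"linear": [0, 0, -160], "angular": [0, 0, 0], "gripper": -0.06}, {"linear": [-30, 0, -180], "angular": [0, 0, 0], "gripper": -0.06}, {"linear": [-80, 0, -180], "angular": [0, 0, 0], "gripper": -0.06}, {"linear": [-130, 0, -180], "angular": [0, 0, 0], "gripper": -0.06}, {"linear": [-180, -50, -180], "angular": [0, 0, 0], "gripper": -0.06}, {"linear": [-200, -100, -180], "angular": [0, 0, 0], "gripper": -0.06}, {"linear": [-200, -130, -180], "angular": [0, 0, 0], "gripper": -0.06}, {"linear": [-200, -130, -180], "angular": [0, 0, 0], "gripper": -0.06}, {"linear": [-200, -130, -180], "angular": [0, 0, 0], "gripper": -0.06}]'

```text
time_s: 14.0
position: [0.4284, -0.1756, 0.2636]
tool_rot: [[0.101, 0.995, 0.001], [0.995, -0.101, -0.001], [-0.0, 0.001, -1.0]]
ft_force: [0.5, -0.1, 0.7]
grip_width: 0.0404
```

```bash
python3 st.py; python3 cz.py e1; python3 snap.py e2
```

```text
t 14.0 r 0.3264 phi 241.23000000000002 yaw-90 264.210182021935 z 0.2636 F tool [-0.1  0.5 -0.7] w 0.0404
[ 0.42989233 -0.17538386  0.26306987] [-0.1595934   0.12192165 -0.53988281] 0.03996431124976902
```

View pics/e1.png

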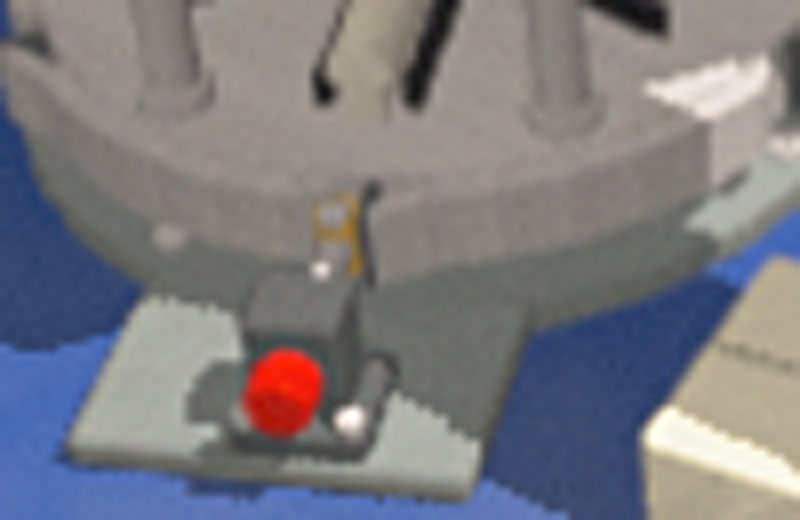

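View pics/e2.png

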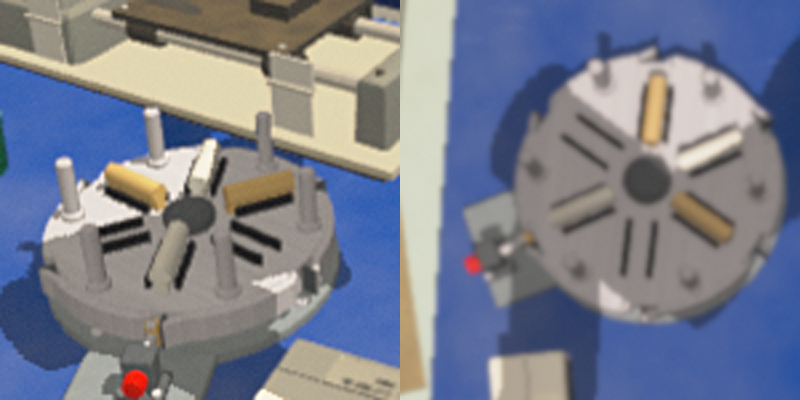

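The roller sits in the notch against the tooth face at (368,235), and the knob is at (284,393), unchanged by the release. A quick knob-centroid comparison against the plain-rim and tooth-top pictures will confirm the catch travel.

```bash
python3 - <<'E'
from h import *
def cen(f):
    f=f.astype(int); m=(f[...,2]>110)&(f[...,1]<70)&(f[...,0]<70); ys,xs=np.nonzero(m); return xs.mean(),ys.mean(),len(xs)
f=cv2.imread("pics/scene0.png")[245:310,205:305]
print("plain",cen(cv2.resize(f,None,fx=8,fy=8,interpolation=cv2.INTER_CUBIC)))
for n in("c1","c5","c6","d1","e1"): print(n,cen(cv2.imread(f"pics/{n}.png")))
# bystanders
a=cv2.imread("pics/top0.png"); b=env.get_image("top")["frame"]
cv2.imwrite("pics/topend.png",b)
cv2.imwrite("pics/cmp.png",np.vstack([a[230:300,160:460],b[230:300,160:460]]).repeat(2,0).repeat(2,1))
E
```

```text
plain (np.float64(277.5557272551671), np.float64(409.2337260961947), 5177)
c1 (np.float64(276.2294662202088), np.float64(409.2397084892653), 5077)
c5 (np.float64(268.9611575063119), np.float64(428.19848514274616), 5149)
c6 (np.float64(282.4530612244898), np.float64(393.45714285714286), 5145)
d1 (np.float64(282.44287374128584), np.float64(393.46398140975987), 5164)
e1 (np.float64(283.81833090379007), np.float64(392.0659620991254), 5488)
```

View pics/cmp.png

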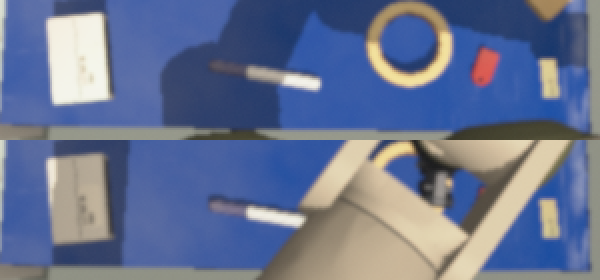

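The knob rows are 409 on plain rim, 428 on the tooth top (+6 mm) and 393 now, which is about −5 mm, so the catch is fully home. The carton and marker haven't moved; the arm never came near the key tag or padlock. Handing in.

```bash
python3 -c "
from rig import env
print(env.close_job())"
```

```text
the job is handed in; nothing more can be done
None
```

The table is at the next station with the catch fully home. I handed the job in at about 14 s of the 61 s allowed.

- **Turn:** I held one post loosely between the jaws and turned the table about 37° counter-clockwise in small steps. The push peaked at about 13 N on the tooth's ramp. I stopped as soon as the catch clicked.
- **Draw back:** I pulled back until the tooth stopped against the catch. The final pull was 12.9 N at the post, which I estimate puts 7–9 N on the catch after table friction and leverage. Then I opened the jaws, lifted clear and moved away.
- **Catch:** The knob's position in the pictures puts the catch about 5 mm inside its plain-rim position, which is fully home. It had not moved after release, and the roller sits against the tooth face.
- **Other checks:** The force reading was near zero after release. The carton and marker are where they were.
- **Not confirmed:** The arm hid the key tag and padlock in the last top view, so I couldn't see them. The arm never came close to either.
- **Disagreement:** The two cameras disagreed by about 2 mm on the table's centre. I used a compromise, and the loose hold took up the difference.

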